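# Close the vents of three solvent bottles, tallest first

## Robot

A 7-joint arm with a two-finger parallel gripper is mounted at the origin on the work surface. World frame = base frame: x ahead of the robot, y to its left, z up, the work surface at z = 0. Lengths are in m, angles in degrees, forces in N, time in s.
With the tool pointing down it reaches from about 0.4 to 0.75 m from the base axis. Payload 19.5 kg.
Tool frame: the origin (TCP) lies midway between the tips of the shut fingers; the grasp point (between the pads) lies 19 mm behind it (robot.hold_point_z is the distance from the TCP to the grasp point, in m); y points along the fingers, x is the direction in which the jaws open and shut, and the axes are right-handed (so a half turn about y gives the same grasp; the last joint's range is limited). The gripper opens to 85 mm and grips with 20 to 120 N. Pads are 22 mm wide; open, the fingers measure 114 mm over their backs; the gripper's body (76 mm by 85 mm) begins 54 mm behind the grasp point. The pads swing forward as they close: fully open they stand 13 mm farther back than shut.
Start: joints at [72.611, 40.479, -1.581, 85.061, 1.261, 54.483, -4.326], TCP at [0.149, -0.555, 0.231] pointing down, gripper open.
Joint ranges: [-155.06, 155.06], [-18.47, 123.98], [-90, 86.84], [0, 140.48], [-83.41, 263.41], [0, 116], [-161.91, 161.91]. Speed limits (degrees/s): [108.29, 108.29, 147.25, 147.25, 172.46, 172.46, 172.46].

## Interface

Orientations are given as [roll, pitch, yaw] about the fixed x, y, z axes, in that order (R = Rz(yaw) Ry(pitch) Rx(roll)).
In Python, from rig import robot gives the robot as it stands.
- The arm moves only by the tool arm_command, never from a script. Its arguments are lists of equal length, an entry for each row: "translation": the shift along the tool's x, y, z as a fraction of full scale, a list of three; "delta_rot": the turn, a rotation vector about the tool's x, y, z as a fraction of full scale, a list of three; "jaw": the gripper's target within -1 to 1 (fully open at 1, half-way at 0, shut at -1). In form: {"translation": [[dx, dy, dz], ...], "delta_rot": [[wx, wy, wz], ...], "jaw": [jaw, ...]}. A call has exactly 8 rows; each row is the pose to reach, as a shift and turn from the pose commanded when the call began, along the tool's axes at that moment; what a row does not reach only later rows make up. Full scale, the value 1, is 50 cm for a shift and pi/2 rad for a turn. A row lasts 1/8 s, in which the tool goes at most 62.5 mm and 10.7 degrees, less where a joint would pass 70% of its speed; a pose out of reach is approached as far as the arm can. A call with a number of a shift or a turn outside -1 to 1 is refused whole. A call with a gripper value outside its range is refused whole. The fingers move at their own pace and stop on an object; "squeeze" is the grip in N (left out, the last holds). Time passes only in rows, so rows that repeat a pose let the fingers close, or fill a call up. It gives the time, the measured TCP pose, the force and the opening at its end, in the units of the state.
- robot.state(): the state, without advancing time (a new reading comes with each control period).
- robot.capture(name): name is "scene" or "top" or "wrist"; returns a dict with "pixels" (480x640x3 uint8, blue, green, red), "vfov" (degrees; the focal length in pixels is half the picture's height over the tangent of half this angle, whatever the lens; pixels are square), "cx", "cy" (the principal point, pixels), "view" (4x4, takes a point from world to camera coordinates). Camera axes: x right, y down, z forward; pixel columns grow to the right and rows downward; lengths in m; the calibration is good to about 2 mm. A picture is of the moment at which its call begins. There is no depth.
- robot.sign_off(): hands the job in, once; it reports no verdict.
The state is a dict: "time_s": time; "joint_positions": joint angles; "joint_velocities": joint speeds; "joint_efforts": joint torques, N m; "tool_pos": TCP position; "orientation": TCP orientation; "force": force on the tool from outside, world axes, zero at the start; "torque": the same for the moment, N m; "finger_gap": finger opening in m.
Only numpy, scipy, OpenCV 4.12 (cv2) and the standard library are available. Lean on these libraries where they do the work, as an engineer would, in place of code of your own. Each camera call takes 0.05 s, during which the arm holds its last target.

## Task

Close the vents of the three bottles in the blue spill tray that have a steel pin standing up in the middle of their cap: press each pin lightly down with the fingertips until it is home, the tallest bottle first, then the middle-sized one, then the shortest. Press gently, do not lift, tip or shift the bottles, and leave everything else where it stands.

Things in the scene. Friction and masses are not known exactly. Their poses are not given: they have to be found in the camera images.
- tray: blue plastic spill tray, 360 (x) x 540 (y) x 22 mm high, floor and rim 5 mm thick, fixed to the table; origin under its centre, z up
- tall_bottle: the tallest of the three vent-cap bottles: closed amber glass bottle, 95 mm diameter, about 0.95 kg, loose, standing on the tray floor; black ribbed cap 46 mm diameter whose flat top is 225 mm above the bottle's underside; origin at the centre of the underside, z up
- tall_pin_top (a point): centre of the top face of that bottle's vent pin: a steel pin 20 mm diameter in the middle of the cap, standing 12 mm above the cap when raised and 3 mm above it when home; the point moves down with the pin
- tall_pin (a joint): how far that pin has been pressed down, m: 0 to 0.001 raised (as at the start), 0.009 at its stop; it slides with about 3 N and stays where it is left (no spring); it counts as home beyond 0.007
- middle_bottle: the middle-sized of the three vent-cap bottles: closed amber glass bottle, 86 mm diameter, about 0.7 kg, loose, standing on the tray floor; black ribbed cap 46 mm diameter whose flat top is 182 mm above the bottle's underside; origin at the centre of the underside, z up
- middle_pin_top (a point): centre of the top face of that bottle's vent pin: a steel pin 20 mm diameter in the middle of the cap, standing 12 mm above the cap when raised and 3 mm above it when home; the point moves down with the pin
- middle_pin (a joint): how far that pin has been pressed down, m: 0 to 0.001 raised (as at the start), 0.009 at its stop; it slides with about 3 N and stays where it is left (no spring); it counts as home beyond 0.007
- short_bottle: the shortest of the three vent-cap bottles: closed amber glass bottle, 70 mm diameter, about 0.42 kg, loose, standing on the tray floor; black ribbed cap 46 mm diameter whose flat top is 143 mm above the bottle's underside; origin at the centre of the underside, z up
- short_pin_top (a point): centre of the top face of that bottle's vent pin: a steel pin 20 mm diameter in the middle of the cap, standing 12 mm above the cap when raised and 3 mm above it when home; the point moves down with the pin
- short_pin (a joint): how far that pin has been pressed down, m: 0 to 0.001 raised (as at the start), 0.009 at its stop; it slides with about 3 N and stays where it is left (no spring); it counts as home beyond 0.007
- plain_bottle: bystander: small amber bottle with a plain flat black screw cap and no pin, 66 mm diameter, 128 mm high, in the tray; origin under its centre
- white_jar: bystander: white plastic jar with a white cap, 64 mm diameter, 95 mm high, in the tray; origin under its centre
- beaker: bystander: open clear glass beaker, 60 mm diameter, 80 mm high, in the tray; origin under its centre
- red_jar: bystander: white jar with a red cap, 72 mm diameter, 110 mm high, on the table to the left of the tray; origin under its centre
- spare_collar: bystander: black plastic collar ring, 54 mm diameter, 16 mm high, lying on the table to the left of the tray; origin under its centre
- spanner: bystander: steel spanner 180 mm long lying on the table to the right of the tray; origin about its middle, on the table
Mind the look-alikes: they are no part of the job. Leave any green, pink or red look-alike of the tall_bottle alone.

How it is judged (in metres and radians):
On the way, in this order (a step that is already met when the one before it is completed fails the run):
1. the tallest bottle's pin is home, the other two still up (value of joint tall_pin above 0.007 m and value of joint each of middle_pin, short_pin below 0.003 m), for 0.2 s.
2. then the middle-sized bottle's pin is home, the shortest's still up (value of joint each of tall_pin, middle_pin above 0.007 m and value of joint short_pin below 0.003 m), for 0.2 s.
3. then the shortest bottle's pin is home (value of joint each of tall_pin, middle_pin, short_pin above 0.007 m), for 0.2 s.
At the end, for the whole second after the job is handed in: all three pins are pressed down by more than 7 mm of their 9 mm; the three bottles stand upright (within 0.05 rad) and at rest within 20 mm of where they began, and so does everything else (all of step 3 and distance of each of tall_bottle, middle_bottle, short_bottle, plain_bottle, white_jar, beaker, red_jar, spare_collar, spanner from where it was at the start of the episode below 0.02 m and angle between each of tall_bottle, middle_bottle, short_bottle's own z axis and vertical below 0.05 rad and linear speed of each of tall_bottle, middle_bottle, short_bottle below 0.02 m/s); the robot touches nothing.
It fails at once if a vent bottle is lifted, tipped or shifted (more than 20 mm or 0.25 rad) (distance of any of tall_bottle, middle_bottle, short_bottle from where it was at the start of the episode above 0.02 m or angle between any of tall_bottle, middle_bottle, short_bottle's own z axis and vertical above 0.25 rad).
It fails at once if a vent bottle is pushed hard (over 30 N) (contact force between any of the fingers, the arm and tall_bottle above 30 N or contact force between any of the fingers, the arm and middle_bottle above 30 N or contact force between any of the fingers, the arm and short_bottle above 30 N).
It fails at once if a bystander is moved by more than 20 mm (distance of any of plain_bottle, white_jar, beaker, red_jar, spare_collar, spanner from where it was at the start of the episode above 0.02 m).
It fails at once if a pin is pushed out of turn (a later pin down while an earlier one is still up) ((value of joint middle_pin above 0.004 m and value of joint tall_pin below 0.006 m) or (value of joint short_pin above 0.004 m and value of joint middle_pin below 0.006 m)).
It also fails if it takes over 54 s, if anything falls off the work surface, if the arm or the gripper's body presses on something with over 40 N, if the wrist force passes 120 N, or if a joint passes its speed limit or range.

## Working session

There is one attempt and no reset: what is moved stays moved. The work goes in short steps, Python scripts to look and compute and a tool call to move; the robot and the scene stay as the last step left them, time stands still between calls to the robot, and variables do not carry over. Pictures are saved under pics/ and viewed, and the job is handed in when it is done.

Besides the shell and the picture viewer there is one more tool, called after "Emit:" by a JSON object that holds its "op" and its "data", one argument or row to a line. arm_command: Moves the arm, as the interface text tells. Its arguments: {"type":"object","properties":{"translation":{"type":"array"},"delta_rot":{"type":"array"},"jaw":{"type":"array"},"squeeze":{"type":"number"}},"required":["translation","delta_rot","jaw"]}

```bash
mkdir -p pics; ls; python3 - <<'E'
from rig import robot
import cv2,numpy as np
print(robot.state(), robot.hold_point_z)
for n in ["scene","top","wrist"]:
    c=robot.capture(n); cv2.imwrite(f"pics/{n}0.png",c["pixels"]); np.savez(f"pics/{n}0.npz",**c)
    print(n,c["vfov"],c["cx"],c["cy"],np.round(c["view"],4).tolist())
E
```

```text
pics
{'time_s': 0.0, 'joint_positions': array([72.61121099, 40.51294301, -1.58346995, 85.08313856,  1.25849077,
       54.48154663, -4.32669964]), 'joint_velocities': array([ 0.04246738,  0.01778687,  0.04191934,  0.04616234, -0.10746092,
        0.07123032,  0.01994168]), 'joint_efforts': array([ 7.93040726e-04, -8.83215237e+01,  1.23457968e+00, -2.36171275e+01,
        1.69233436e-02,  6.54097137e-03,  4.19736625e-05]), 'tool_pos': array([ 0.14876924, -0.55516106,  0.2308423 ]), 'orientation': array([-8.99995037e+01,  6.04245717e-02, -7.50016363e+01]), 'force': array([-0.23248057,  0.22806552,  0.21142177]), 'torque': array([ 0.00843329,  0.02179599, -0.02095635]), 'finger_gap': 0.08522239907928839} 0.0187
scene 43.50854635577585 321.14778406600914 226.4461810760834 [[-0.8539, 0.5205, -0.0034, 0.3828], [0.4338, 0.708, -0.5572, -0.1223], [-0.2876, -0.4773, -0.8304, 1.6659], [0.0, 0.0, 0.0, 1.0]]
top 49.80298386848821 314.10723983112115 245.90647668664369 [[0.0135, -0.9999, -0.0047, -0.003], [-0.99, -0.0127, -0.1403, 0.4846], [0.1402, 0.0065, -0.9901, 1.5889], [0.0, 0.0, 0.0, 1.0]]
wrist 68.34710024981763 324.84480239268305 241.46572202046679 [[0.2583, -0.9661, 0.0004, -0.5752], [-0.9198, -0.2458, 0.3059, -0.0382], [-0.2954, -0.0794, -0.9521, 0.3802], [0.0, 0.0, 0.0, 1.0]]
```

View pics/scene0.png

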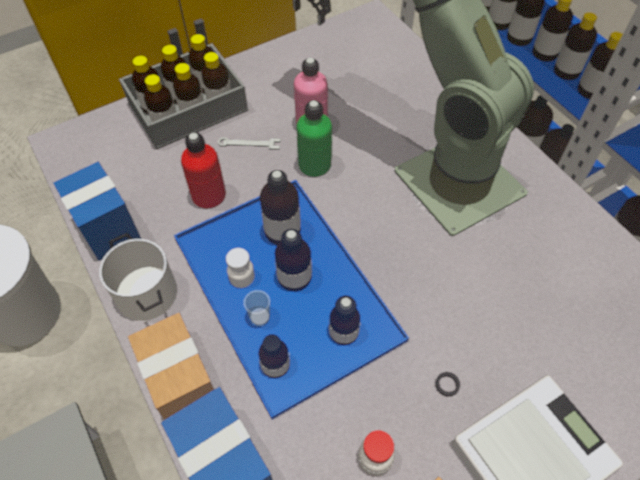

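View pics/top0.png

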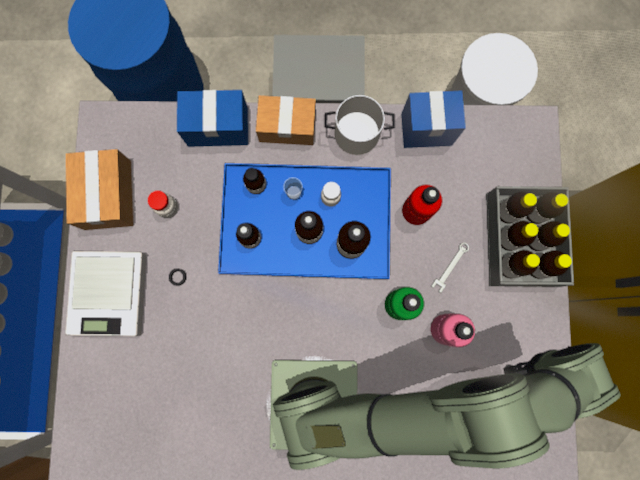

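View pics/wrist0.png

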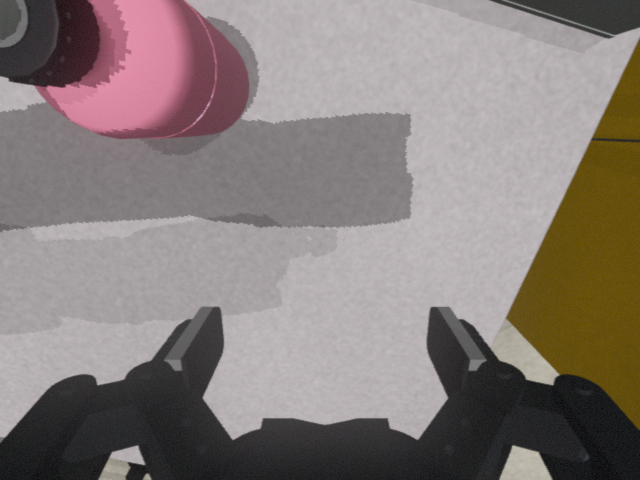

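The scene view shows three amber bottles with steel pins: tall at scene (278,177), middle at (291,237) and short at (346,303). In the top view their pins are near (354,232), (308,228) and (243,231). The look-alikes in the top view are the red bottle (431,195), green (407,303), pink (464,331), the plain bottle (254,175) and the crate bottles. I'll check the chosen pins in close crops.

```bash
python3 - <<'E'
import cv2,numpy as np
t=cv2.imread("pics/top0.png"); s=cv2.imread("pics/scene0.png")
def crop(im,x,y,w=25,k=8): return cv2.resize(im[y-w:y+w,x-w:x+w],None,fx=k//1*0.65,fy=k*0.65,interpolation=cv2.INTER_NEAREST)
a=np.hstack([crop(t,354,233),crop(t,308,228),crop(t,244,232)])
b=np.hstack([crop(s,278,180),crop(s,291,240),crop(s,346,305)])
cv2.imwrite("pics/crops.png",np.vstack([a,b]))
E
```

```text
(no output)
```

View pics/crops.png

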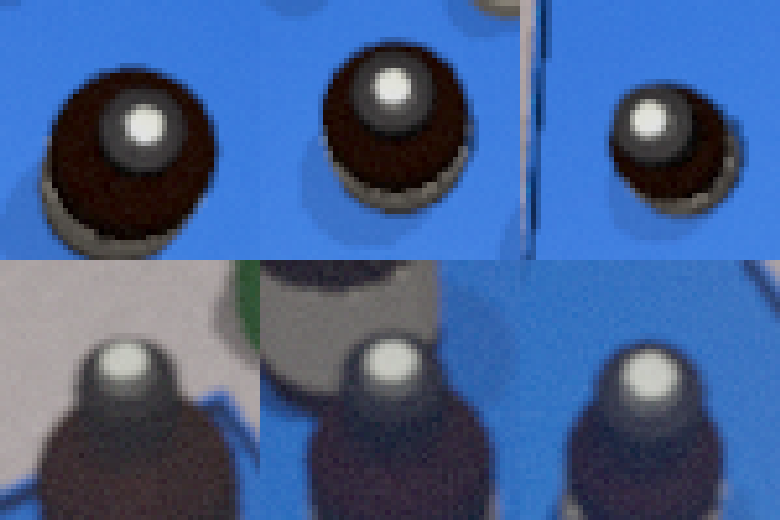

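```bash
cat > h.py <<'E'
import cv2,numpy as np
Z=[0.242,0.199,0.160]
def cent(im,x,y,th=150,w=9):
    g=im[y-w:y+w+1,x-w:x+w+1].astype(float).min(axis=2); m=np.clip(g-th,0,None)
    n,l,st,c=cv2.connectedComponentsWithStats((m>0).astype(np.uint8))
    k=1+np.argmin([np.hypot(*(c[i]-w)) for i in range(1,n)]); m=m*(l==k)
    yy,xx=np.mgrid[-w:w+1,-w:w+1]
    return x+(m*xx).sum()/m.sum(), y+(m*yy).sum()/m.sum(), st[k].tolist()
def ray(c,u,v):
    H=int(np.asarray(c["pixels"]).shape[0]); f=H/2/np.tan(np.radians(float(c["vfov"]))/2)
    d=np.array([(u-float(c["cx"]))/f,(v-float(c["cy"]))/f,1]); V=np.asarray(c["view"]); R=V[:3,:3]
    return -R.T@V[:3,3], R.T@d
def onz(c,u,v,z):
    o,d=ray(c,u,v); return o+d*(z-o[2])/d[2]
E
python3 - <<'E'
from h import *
t=np.load("pics/top0.npz"); s=np.load("pics/scene0.npz")
for z,a,b in zip(Z,[(356,232),(308,224),(241,229)],[(278,174),(291,234),(346,301)]):
    A=cent(t["pixels"],*a); B=cent(s["pixels"],*b,th=120)
    print(A,B, onz(t,*A[:2],z-.0015).round(4), onz(s,*B[:2],z-.004).round(4))
    o1,d1=ray(t,*A[:2]);o2,d2=ray(s,*B[:2])
    M=np.stack([d1,-d2],1);k=np.linalg.lstsq(M,o2-o1,rcond=None)[0]
    print((o1+d1*k[0]).round(4),(o2+d2*k[1]).round(4))
# bystander tops
for n,p,z in [("plain",(254,175),.133),("white",(331,187),.1),("beaker",(292,185),.085),("green cap",(408,303),.23),("red cap",(432,194),.23),("pink cap",(464,331),.23)]: print(n,onz(t,*p,z).round(3))
for p in [(224,165),(389,169),(388,278),(219,273)]: print(onz(t,*p,.02).round(3))
E
```

```text
(np.float64(356.2450099800399), np.float64(231.63273453093814), [6, 6, 7, 7, 39]) (np.float64(277.81710370272765), np.float64(170.01185926999605), [0, 0, 19, 14, 189]) [ 0.4965 -0.1131  0.2405] [ 0.4891 -0.1234  0.238 ]
[ 0.4943 -0.1121  0.2531] [ 0.4943 -0.1121  0.2531]
(np.float64(307.99624463519314), np.float64(219.24195278969958), [6, 1, 7, 7, 36]) (np.float64(290.76872770511295), np.float64(233.85879904875148), [4, 5, 10, 9, 68]) [0.5378 0.0208 0.1975] [0.5387 0.0195 0.195 ]
[0.5381 0.0208 0.1959] [0.539  0.0201 0.196 ]
(np.float64(243.29763960852043), np.float64(229.4588370754174), [8, 7, 7, 6, 33]) (np.float64(345.5153617443013), np.float64(301.74727452923685), [4, 6, 10, 9, 75]) [0.5127 0.2094 0.1585] [0.5137 0.2087 0.156 ]
[0.513  0.2097 0.1566] [0.5139 0.2089 0.1566]
plain [0.684 0.186 0.133]
white [ 0.658 -0.046  0.1  ]
beaker [0.667 0.074 0.085]
green cap [ 0.304 -0.255  0.23 ]
red cap [ 0.608 -0.325  0.23 ]
pink cap [ 0.231 -0.404  0.23 ]
[0.748 0.299 0.02 ]
[ 0.741 -0.235  0.02 ]
[ 0.388 -0.23   0.02 ]
[0.397 0.302 0.02 ]
```

Selection confirmed: all three crops show a bright pin centred on a dark cap. Next I'll shut the fingers, raise the tool and travel towards the tall bottle.

Emit:
{"op": "arm_command", "data": {
  "translation": [
    [0, -0.1, 0],
    [0, -0.2, 0],
    [-0.067, -0.2, 0.09],
    [-0.135, -0.2, 0.18],
    [-0.202, -0.2, 0.27],
    [-0.27, -0.2, 0.36],
    [-0.337, -0.2, 0.45],
    [-0.404, -0.2, 0.54]
  ],
  "delta_rot": [
    [0, 0, 0],
    [0, 0, 0],
    [0, -0.067, 0],
    [0, -0.133, 0],
    [0, -0.2, 0],
    [0, -0.267, 0],
    [0, -0.333, 0],
    [0, -0.4, 0]
  ],
  "jaw": [-1, -1, -1, -1, -1, -1, -1, -1]
}}

```text
time_s: 1.15
tool_pos: [0.3582, -0.2888, 0.3313]
orientation: [-90.0, -0.0, -38.8]
force: [2.1, -0.2, 0.5]
finger_gap: 0.0001
```

```bash
cat >> h.py <<'E'
from scipy.spatial.transform import Rotation as Ro
def shift(st,target):
    R=Ro.from_euler('xyz',st["orientation"],degrees=True)
    return (R.inv().apply(np.array(target)-st["tool_pos"])/0.5).round(4)
E
python3 - <<'E'
from h import *; from rig import robot
s=robot.state(); print(s["tool_pos"],s["orientation"],s["force"],shift(s,[.4965,-.1131,.33]))
E
```

```text
[ 0.35816579 -0.28883153  0.33133621] [-8.99993263e+01 -1.86739538e-04 -3.88115351e+01] [ 2.10083979 -0.20288399  0.46046004] [-0.0047  0.0027  0.4473]
```

Emit:
{"op": "arm_command", "data": {
  "translation": [
    [-0.001, 0, 0.09],
    [-0.002, 0, 0.18],
    [-0.003, 0, 0.27],
    [-0.004, 0, 0.36],
    [-0.0047, 0.0, 0.447],
    [-0.0047, 0.03, 0.447],
    [-0.0047, 0.06, 0.447],
    [-0.0047, 0.06, 0.447]
  ],
  "delta_rot": [
    [0, -0.053, 0],
    [0, -0.107, 0],
    [0, -0.16, 0],
    [0, -0.213, 0],
    [0, -0.267, 0],
    [0, -0.267, 0],
    [0, -0.267, 0],
    [0, -0.267, 0]
  ],
  "jaw": [-1, -1, -1, -1, -1, -1, -1, -1]
}}

```text
time_s: 2.15
tool_pos: [0.4958, -0.1152, 0.3007]
orientation: [-90.0, 0.1, -15.0]
force: [0.2, 0.4, 0.3]
finger_gap: 0.0002
```

```bash
python3 - <<'E'
from h import *; from rig import robot
for n in ["wrist","top","scene"]:
    c=robot.capture(n); cv2.imwrite(f"pics/{n}1.png",c["pixels"]); np.savez(f"pics/{n}1.npz",**c)
s=robot.state(); print(s["tool_pos"],s["orientation"],s["force"],shift(s,[.4965,-.1131,.26]))
c=np.load("pics/wrist1.npz")
H=480; f=240/np.tan(np.radians(c["vfov"]/2))
for p in [(.4965,-.1131,.242),tuple(s["tool_pos"])]:
    q=c["view"]@np.array([*p,1]); print(q[0]/q[2]*f+c["cx"],q[1]/q[2]*f+c["cy"])
E
```

```text
[ 0.49632341 -0.11530396  0.30185914] [-8.99920326e+01 -3.37906288e-02 -1.49793144e+01] [0.45219018 0.38098727 0.58904583] [-0.0008  0.0837  0.0043]
323.0208766401879 259.52486591613456
323.11148230673194 311.32250403673515
```

View pics/wrist1.png

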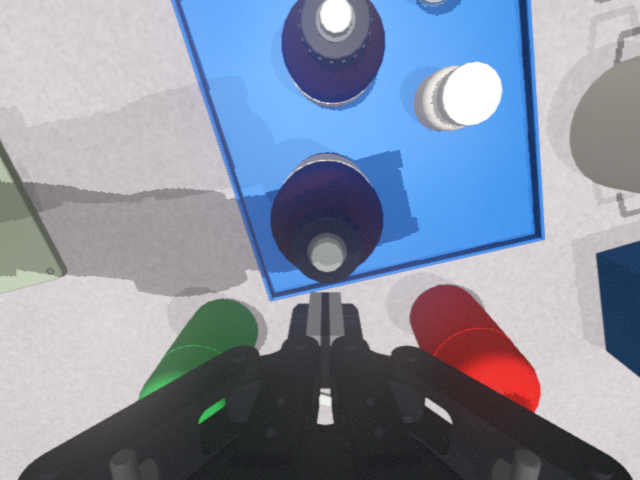

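The wrist view shows the tall bottle's pin at about (327,252), just ahead of the shut fingertips at (325,295). The middle pin is at (336,15). I'll measure the pin offset from this view.

```bash
python3 - <<'E'
from h import *
c=np.load("pics/wrist1.npz"); im=c["pixels"]
print(-c["view"][:3,:3].T@c["view"][:3,3])
cr=im[200:350,250:400]; cv2.imwrite("pics/w1c.png",cv2.resize(cr,None,fx=4,fy=4,interpolation=cv2.INTER_NEAREST))
for uv in [(327,252),(308,252),(347,252),(327,233),(327,271)]: print(uv,onz(c,*uv,.242).round(4))
print(onz(c,336,13,.199).round(4))
t=np.load("pics/top1.npz")
f=240/np.tan(np.radians(t["vfov"]/2))
q=t["view"]@np.array([.4963,-.1153,.302,1]); print(q[:2]/q[2]*f+[t["cx"],t["cy"]])
cv2.imwrite("pics/t1c.png",cv2.resize(t["pixels"][180:280,290:420],None,fx=6,fy=6,interpolation=cv2.INTER_NEAREST)[:600,:780])
E
```

```text
[ 0.51762988 -0.03941029  0.4437017 ]
(327, 252) [ 0.5001 -0.109   0.242 ]
(308, 252) [ 0.489  -0.1061  0.242 ]
(347, 252) [ 0.5118 -0.1122  0.242 ]
(327, 233) [ 0.5032 -0.0974  0.242 ]
(327, 271) [ 0.4969 -0.121   0.242 ]
[0.5408 0.0222 0.199 ]
[358.86585655 227.78510897]
```

View pics/w1c.png

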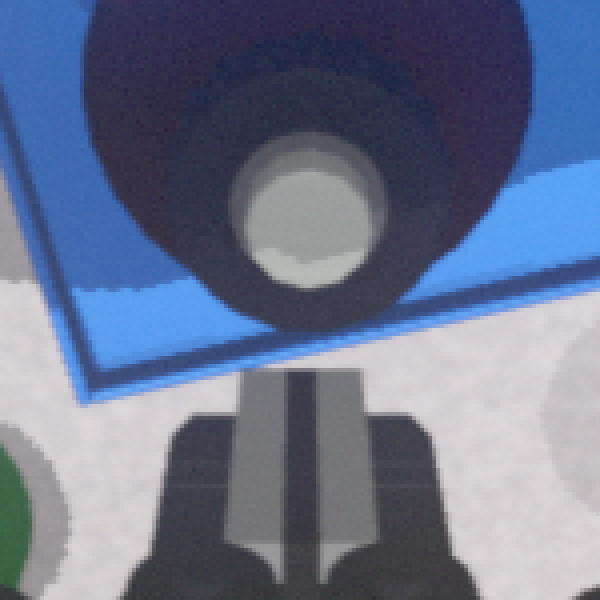

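View pics/t1c.png

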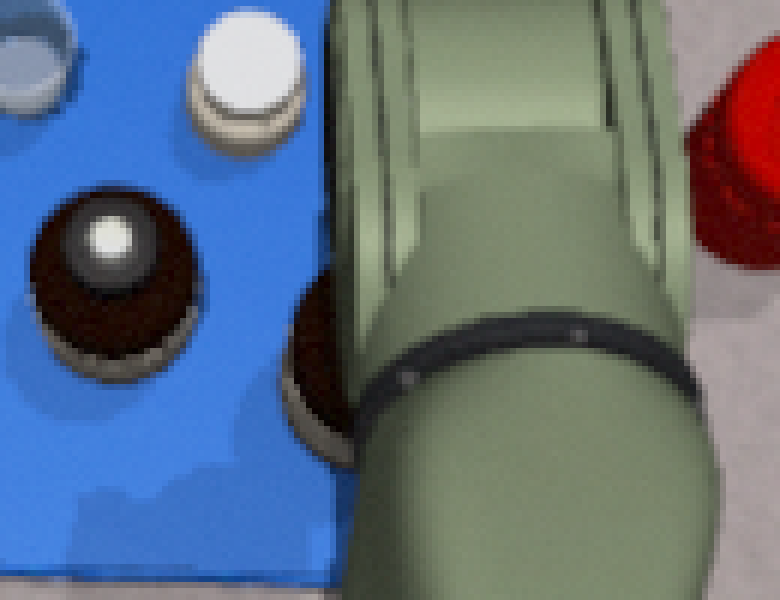

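```bash
python3 - <<'E'
from h import *; from rig import robot
s=robot.state(); print(s["tool_pos"],shift(s,[.498,-.1122,.25]))
E
```

```text
[ 0.49632341 -0.11530396  0.30185914] [0.0016 0.1037 0.0068]
```

Emit:
{"op": "arm_command", "data": {
  "translation": [
    [0.0016, 0.0, 0.0068],
    [0.0016, 0.03, 0.0068],
    [0.0016, 0.06, 0.0068],
    [0.0016, 0.08, 0.0068],
    [0.0016, 0.095, 0.0068],
    [0.0016, 0.1037, 0.0068],
    [0.0016, 0.1037, 0.0068],
    [0.0016, 0.1037, 0.0068]
  ],
  "delta_rot": [
    [0, 0, 0],
    [0, 0, 0],
    [0, 0, 0],
    [0, 0, 0],
    [0, 0, 0],
    [0, 0, 0],
    [0, 0, 0],
    [0, 0, 0]
  ],
  "jaw": [-1, -1, -1, -1, -1, -1, -1, -1]
}}

```text
time_s: 3.3
tool_pos: [0.4979, -0.1122, 0.2498]
orientation: [-90.0, -0.0, -15.0]
force: [-0.6, 1.1, 0.1]
finger_gap: -0.0
```

```bash
python3 - <<'E'
from h import *; from rig import robot
c=robot.capture("wrist"); cv2.imwrite("pics/w2.png",cv2.resize(c["pixels"][200:350,250:400],None,fx=4,fy=4,interpolation=cv2.INTER_NEAREST))
s=robot.state(); print(s["tool_pos"],s["orientation"],s["force"],shift(s,[.498,-.1122,.24]))
E
```

```text
[ 0.49793423 -0.11212269  0.24973253] [-8.99930785e+01 -2.11231194e-02 -1.49700366e+01] [-0.05155363  0.50222937 -0.82756736] [ 0.0002  0.0195 -0.0001]
```

View pics/w2.png

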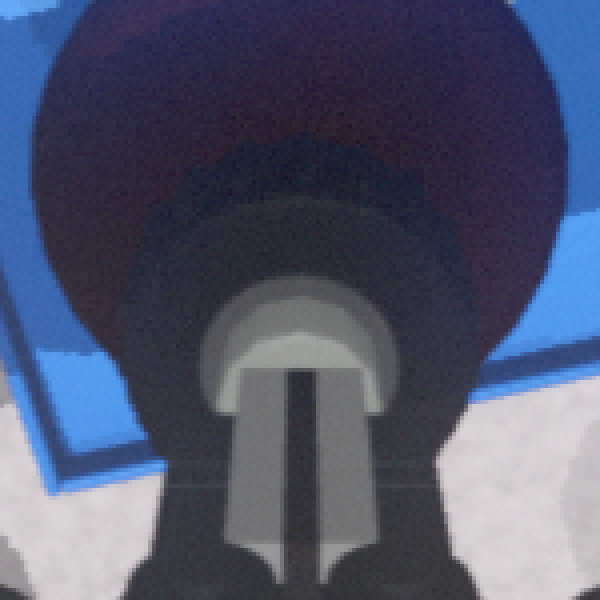

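The shut fingertips are centred over the tall pin in the crop, pin axis at (300,~390) against fingers at (300,~400). Pressing slowly.

Emit:
{"op": "arm_command", "data": {
  "translation": [
    [0, 0.004, 0],
    [0, 0.008, 0],
    [0, 0.011, 0],
    [0, 0.014, 0],
    [0, 0.017, 0],
    [0, 0.02, 0],
    [0, 0.02, 0],
    [0, 0.02, 0]
  ],
  "delta_rot": [
    [0, 0, 0],
    [0, 0, 0],
    [0, 0, 0],
    [0, 0, 0],
    [0, 0, 0],
    [0, 0, 0],
    [0, 0, 0],
    [0, 0, 0]
  ],
  "jaw": [-1, -1, -1, -1, -1, -1, -1, -1]
}}

```text
time_s: 4.35
tool_pos: [0.4978, -0.1121, 0.2394]
orientation: [-90.0, 0.0, -15.0]
force: [0.1, -0.1, 0.4]
finger_gap: -0.0001
```

```bash
python3 - <<'E'
from rig import robot
s=robot.state(); print(s["tool_pos"],s["force"])
E
```

```text
[ 0.49780744 -0.11213426  0.23939745] [ 0.12689461 -0.13891048  0.42699114]
```

Emit:
{"op": "arm_command", "data": {
  "translation": [
    [0, 0.001, 0],
    [0, 0.002, 0],
    [0, 0.003, 0],
    [0, 0.004, 0],
    [0, 0.005, 0],
    [0, 0.006, 0],
    [0, 0.007, 0],
    [0, 0.008, 0]
  ],
  "delta_rot": [
    [0, 0, 0],
    [0, 0, 0],
    [0, 0, 0],
    [0, 0, 0],
    [0, 0, 0],
    [0, 0, 0],
    [0, 0, 0],
    [0, 0, 0]
  ],
  "jaw": [-1, -1, -1, -1, -1, -1, -1, -1]
}}

```text
time_s: 5.35
tool_pos: [0.4978, -0.1122, 0.2354]
orientation: [-90.0, 0.0, -15.0]
force: [-0.6, -0.3, 2.2]
finger_gap: -0.0003
```

```bash
python3 - <<'E'
from h import *; from rig import robot
s=robot.state(); print(s["tool_pos"],s["force"])
c=robot.capture("wrist"); cv2.imwrite("pics/w3.png",cv2.resize(c["pixels"][200:350,250:400],None,fx=4,fy=4,interpolation=cv2.INTER_NEAREST))
E
```

```text
[ 0.49781151 -0.11215284  0.23541504] [-0.58437999 -0.32022587  2.19659778]
```

View pics/w3.png

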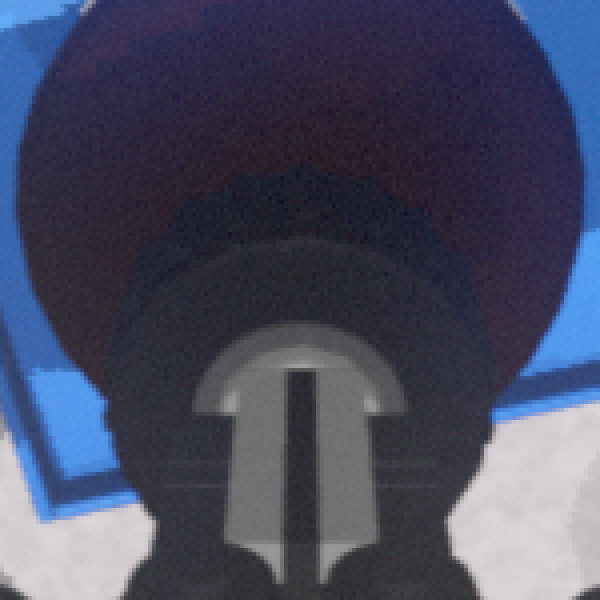

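Emit:
{"op": "arm_command", "data": {
  "translation": [
    [0, 0.0005, 0],
    [0, 0.001, 0],
    [0, 0.0015, 0],
    [0, 0.002, 0],
    [0, 0.0025, 0],
    [0, 0.003, 0],
    [0, 0.0035, 0],
    [0, 0.0035, 0]
  ],
  "delta_rot": [
    [0, 0, 0],
    [0, 0, 0],
    [0, 0, 0],
    [0, 0, 0],
    [0, 0, 0],
    [0, 0, 0],
    [0, 0, 0],
    [0, 0, 0]
  ],
  "jaw": [-1, -1, -1, -1, -1, -1, -1, -1]
}}

```text
time_s: 6.4
tool_pos: [0.4978, -0.1121, 0.2337]
orientation: [-90.0, 0.0, -15.0]
force: [0.0, 0.2, 1.5]
finger_gap: 0.0001
```

```bash
python3 - <<'E'
from rig import robot
s=robot.state(); print(s["tool_pos"],s["force"])
E
```

```text
[ 0.49782574 -0.11213153  0.23367168] [0.00347128 0.18160874 1.49717789]
```

Emit:
{"op": "arm_command", "data": {
  "translation": [
    [0, 0.0003, 0],
    [0, 0.0006, 0],
    [0, 0.0009, 0],
    [0, 0.0012, 0],
    [0, 0.0015, 0],
    [0, 0.0015, 0],
    [0, 0.0015, 0],
    [0, 0.0015, 0]
  ],
  "delta_rot": [
    [0, 0, 0],
    [0, 0, 0],
    [0, 0, 0],
    [0, 0, 0],
    [0, 0, 0],
    [0, 0, 0],
    [0, 0, 0],
    [0, 0, 0]
  ],
  "jaw": [-1, -1, -1, -1, -1, -1, -1, -1]
}}

```text
time_s: 7.4
tool_pos: [0.4978, -0.1122, 0.2331]
orientation: [-90.0, -0.0, -15.0]
force: [-1.4, -0.2, 5.1]
finger_gap: 0.0001
```

```bash
python3 - <<'E'
from rig import robot
s=robot.state(); print(s["tool_pos"],s["force"])
E
```

```text
[ 0.49783295 -0.11215413  0.23305174] [-1.35235348 -0.23320817  5.07669824]
```

The force rises to 5 N at z = 0.2331, so the tall pin is at its stop (expected 0.233). Retreating up and moving to the middle bottle.

```bash
python3 - <<'E'
from h import *; from rig import robot
s=robot.state(); print(shift(s,[.539,.021,.285]))
E
```

```text
[ 0.0107 -0.1039  0.2785]
```

Emit:
{"op": "arm_command", "data": {
  "translation": [
    [0, -0.03, 0],
    [0, -0.104, 0],
    [0.003, -0.104, 0.07],
    [0.006, -0.104, 0.14],
    [0.009, -0.104, 0.21],
    [0.0107, -0.104, 0.2785],
    [0.0107, -0.104, 0.2785],
    [0.0107, -0.104, 0.2785]
  ],
  "delta_rot": [
    [0, 0, 0],
    [0, 0, 0],
    [0, -0.04, 0],
    [0, -0.08, 0],
    [0, -0.12, 0],
    [0, -0.167, 0],
    [0, -0.167, 0],
    [0, -0.167, 0]
  ],
  "jaw": [-1, -1, -1, -1, -1, -1, -1, -1]
}}

```text
time_s: 8.4
tool_pos: [0.5388, 0.0203, 0.2848]
orientation: [-90.0, 0.0, -0.0]
force: [-0.4, -0.3, 0.8]
finger_gap: -0.0002
```

```bash
python3 - <<'E'
from h import *; from rig import robot
c=robot.capture("wrist"); np.savez("pics/w4.npz",**c);cv2.imwrite("pics/w4.png",c["pixels"])
t=robot.capture("scene"); cv2.imwrite("pics/s4.png",cv2.resize(t["pixels"][130:350,200:400],None,fx=2.7,fy=2.7))
s=robot.state(); print(s["tool_pos"],s["orientation"],s["force"])
E
```

```text
[0.53881906 0.02002724 0.28493132] [-9.00208751e+01  1.15346042e-02 -3.45234789e-02] [-0.10727504 -0.29451195 -0.58157357]
```

View pics/w4.png

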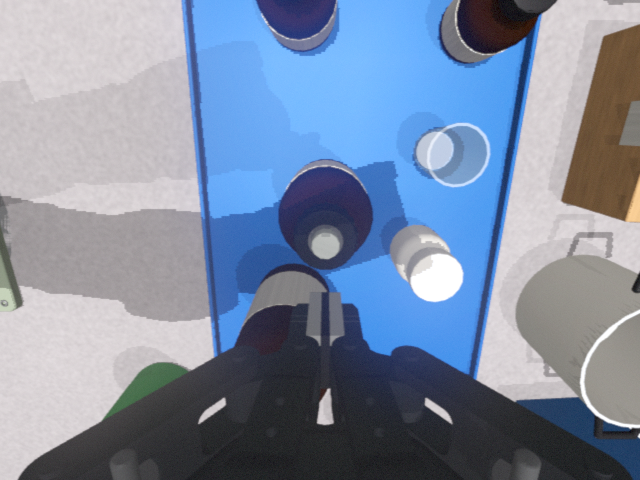

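View pics/s4.png

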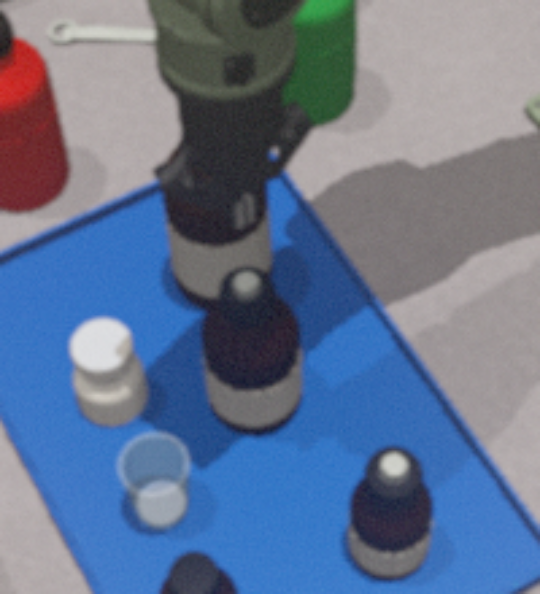

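The wrist view shows the middle pin at (326,243), in line with the fingers at (325,292). The tall bottle is still upright in place.

```bash
python3 - <<'E'
from h import *; from rig import robot
c=np.load("pics/w4.npz"); print(onz(c,325.5,245,.199).round(4), onz(c,326,243,.199).round(4))
cv2.imwrite("pics/w4c.png",cv2.resize(c["pixels"][200:350,250:400],None,fx=4,fy=4,interpolation=cv2.INTER_NEAREST))
s=robot.state(); print(shift(s,[.539,.0213,.207]))
E
```

```text
[0.5405 0.0224 0.199 ] [0.5409 0.0238 0.199 ]
[0.0004 0.1559 0.0026]
```

View pics/w4c.png

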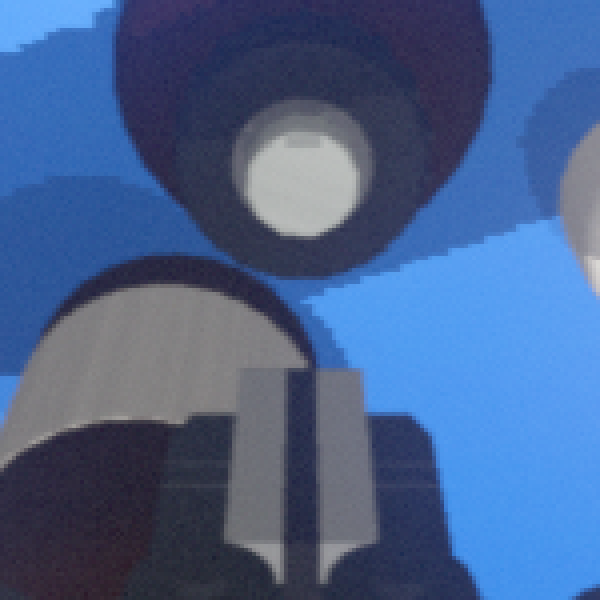

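Emit:
{"op": "arm_command", "data": {
  "translation": [
    [0.0004, 0.03, 0.0026],
    [0.0004, 0.06, 0.0026],
    [0.0004, 0.09, 0.0026],
    [0.0004, 0.12, 0.0026],
    [0.0004, 0.14, 0.0026],
    [0.0004, 0.15, 0.0026],
    [0.0004, 0.156, 0.0026],
    [0.0004, 0.156, 0.0026]
  ],
  "delta_rot": [
    [0, 0, 0],
    [0, 0, 0],
    [0, 0, 0],
    [0, 0, 0],
    [0, 0, 0],
    [0, 0, 0],
    [0, 0, 0],
    [0, 0, 0]
  ],
  "jaw": [-1, -1, -1, -1, -1, -1, -1, -1]
}}

```text
time_s: 9.5
tool_pos: [0.5392, 0.0223, 0.2071]
orientation: [-90.0, -0.0, 0.1]
force: [-0.5, 0.4, -0.6]
finger_gap: -0.0002
```

```bash
python3 - <<'E'
from h import *; from rig import robot
c=robot.capture("wrist"); cv2.imwrite("pics/w5.png",cv2.resize(c["pixels"][200:350,250:400],None,fx=4,fy=4,interpolation=cv2.INTER_NEAREST))
s=robot.state(); print(s["tool_pos"],s["force"],shift(s,[.539,.0213,.1915]))
E
```

```text
[0.53926839 0.02229037 0.2071994 ] [-0.20579559  0.07914724  1.17288975] [-0.0005  0.0314 -0.002 ]
```

View pics/w5.png

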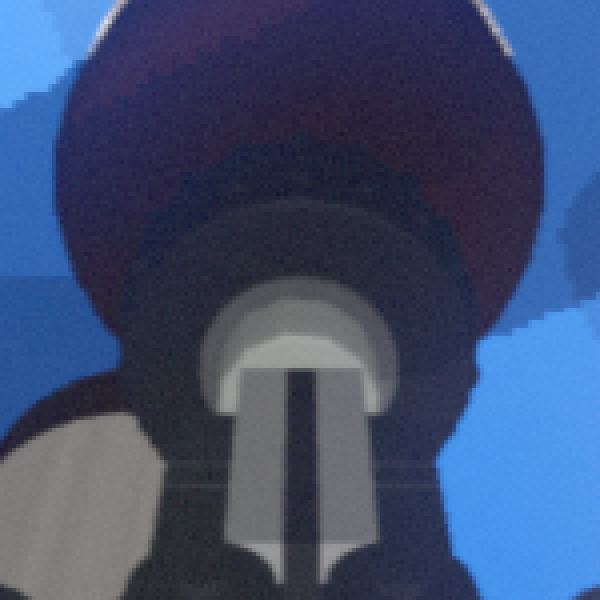

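The fingertips are centred over the middle pin. Pressing.

Emit:
{"op": "arm_command", "data": {
  "translation": [
    [0, 0.006, 0],
    [0, 0.012, 0],
    [0, 0.016, 0],
    [0, 0.02, 0],
    [0, 0.024, 0],
    [0, 0.027, 0],
    [0, 0.029, 0],
    [0, 0.031, 0]
  ],
  "delta_rot": [
    [0, 0, 0],
    [0, 0, 0],
    [0, 0, 0],
    [0, 0, 0],
    [0, 0, 0],
    [0, 0, 0],
    [0, 0, 0],
    [0, 0, 0]
  ],
  "jaw": [-1, -1, -1, -1, -1, -1, -1, -1]
}}

```text
time_s: 10.55
tool_pos: [0.5392, 0.0223, 0.1914]
orientation: [-90.0, 0.0, 0.1]
force: [-0.8, -0.3, 3.5]
finger_gap: 0.0
```

Emit:
{"op": "arm_command", "data": {
  "translation": [
    [0, 0.0004, 0],
    [0, 0.0008, 0],
    [0, 0.0012, 0],
    [0, 0.0016, 0],
    [0, 0.002, 0],
    [0, 0.002, 0],
    [0, 0.002, 0],
    [0, 0.002, 0]
  ],
  "delta_rot": [
    [0, 0, 0],
    [0, 0, 0],
    [0, 0, 0],
    [0, 0, 0],
    [0, 0, 0],
    [0, 0, 0],
    [0, 0, 0],
    [0, 0, 0]
  ],
  "jaw": [-1, -1, -1, -1, -1, -1, -1, -1]
}}

```text
time_s: 11.55
tool_pos: [0.5392, 0.0223, 0.1905]
orientation: [-90.0, 0.0, 0.1]
force: [-1.1, -0.4, 1.5]
finger_gap: 0.0001
```

Emit:
{"op": "arm_command", "data": {
  "translation": [
    [0, 0.0003, 0],
    [0, 0.0006, 0],
    [0, 0.0009, 0],
    [0, 0.0012, 0],
    [0, 0.0012, 0],
    [0, 0.0012, 0],
    [0, 0.0012, 0],
    [0, 0.0012, 0]
  ],
  "delta_rot": [
    [0, 0, 0],
    [0, 0, 0],
    [0, 0, 0],
    [0, 0, 0],
    [0, 0, 0],
    [0, 0, 0],
    [0, 0, 0],
    [0, 0, 0]
  ],
  "jaw": [-1, -1, -1, -1, -1, -1, -1, -1]
}}

```text
time_s: 12.55
tool_pos: [0.5392, 0.0223, 0.1901]
orientation: [-90.0, -0.0, 0.1]
force: [-2.1, 0.5, 6.5]
finger_gap: 0.0
```

```bash
python3 - <<'E'
from h import *; from rig import robot
s=robot.state(); print(s["tool_pos"],s["force"],shift(s,[.514,.2095,.285]))
E
```

```text
[0.53922248 0.02228007 0.19007638] [-2.06425038  0.50676486  6.53614835] [-0.05   -0.1899  0.3745]
```

The middle pin is at its stop: 6.5 N at 0.1901. On to the short bottle.

Emit:
{"op": "arm_command", "data": {
  "translation": [
    [0, -0.04, 0],
    [0, -0.12, 0],
    [-0.01, -0.12, 0.08],
    [-0.02, -0.12, 0.17],
    [-0.03, -0.12, 0.26],
    [-0.042, -0.12, 0.33],
    [-0.05, -0.12, 0.3745],
    [-0.05, -0.12, 0.3745]
  ],
  "delta_rot": [
    [0, 0, 0],
    [0, 0, 0],
    [0, -0.04, 0],
    [0, -0.09, 0],
    [0, -0.14, 0],
    [0, -0.19, 0],
    [0, -0.222, 0],
    [0, -0.222, 0]
  ],
  "jaw": [-1, -1, -1, -1, -1, -1, -1, -1]
}}

```text
time_s: 13.55
tool_pos: [0.5137, 0.2106, 0.2498]
orientation: [-90.0, 0.0, 20.1]
force: [0.2, -0.3, -0.0]
finger_gap: -0.0001
```

```bash
python3 - <<'E'
from h import *; from rig import robot
c=robot.capture("wrist"); np.savez("pics/w6.npz",**c);cv2.imwrite("pics/w6.png",c["pixels"])
t=robot.capture("scene"); cv2.imwrite("pics/s6.png",cv2.resize(t["pixels"][130:350,200:400],None,fx=2.7,fy=2.7))
s=robot.state(); print(s["tool_pos"],s["orientation"],s["force"],shift(s,[.513,.2095,.168]))
E
```

```text
[0.51429739 0.20860782 0.24975127] [-9.00323133e+01  1.12402072e-02  1.99486192e+01] [-0.31981684 -0.20174958 -0.11654223] [-0.0018  0.1635  0.0027]
```

View pics/w6.png

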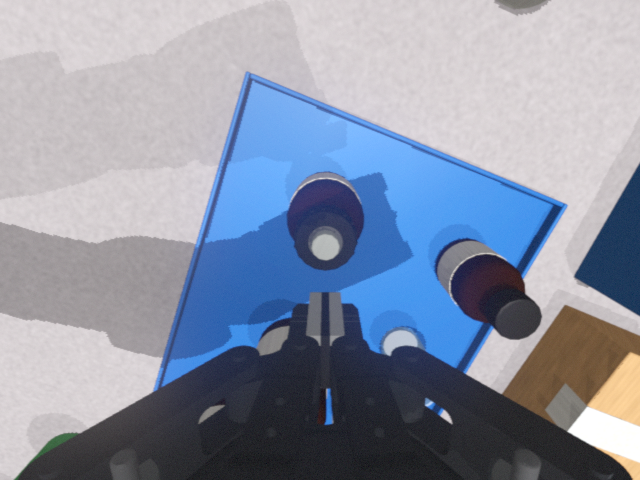

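View pics/s6.png

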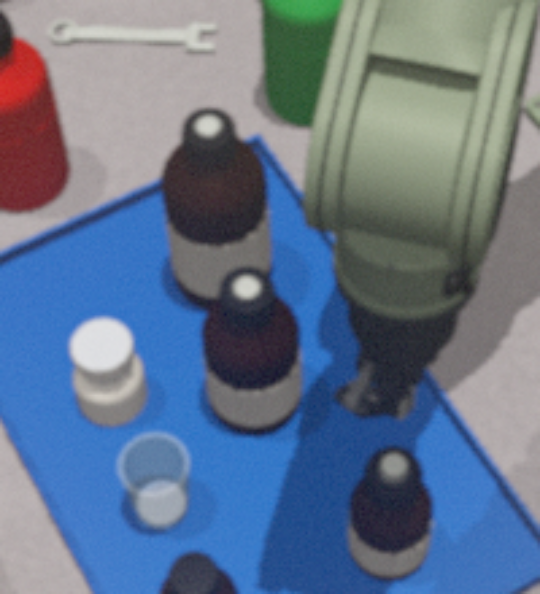

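Both pressed pins now show low on their caps and the bottles stand where they were. The short pin is at (326,245), in line with the fingers. Descending.

Emit:
{"op": "arm_command", "data": {
  "translation": [
    [0, 0.03, 0],
    [0, 0.06, 0],
    [0, 0.09, 0],
    [0, 0.12, 0],
    [0, 0.145, 0],
    [0, 0.156, 0],
    [0, 0.163, 0],
    [0, 0.163, 0]
  ],
  "delta_rot": [
    [0, 0, 0],
    [0, 0, 0],
    [0, 0, 0],
    [0, 0, 0],
    [0, 0, 0],
    [0, 0, 0],
    [0, 0, 0],
    [0, 0, 0]
  ],
  "jaw": [-1, -1, -1, -1, -1, -1, -1, -1]
}}

```text
time_s: 14.65
tool_pos: [0.514, 0.2095, 0.1685]
orientation: [-90.0, -0.0, 20.0]
force: [0.9, 0.9, 0.6]
finger_gap: 0.0
```

```bash
python3 - <<'E'
from h import *; from rig import robot
c=robot.capture("wrist"); cv2.imwrite("pics/w7.png",cv2.resize(c["pixels"][200:350,250:400],None,fx=4,fy=4,interpolation=cv2.INTER_NEAREST))
s=robot.state(); print(s["tool_pos"],s["force"])
E
```

```text
[0.51407553 0.20959847 0.16863372] [ 0.42495349 -0.50269974 -0.09791579]
```

View pics/w7.png

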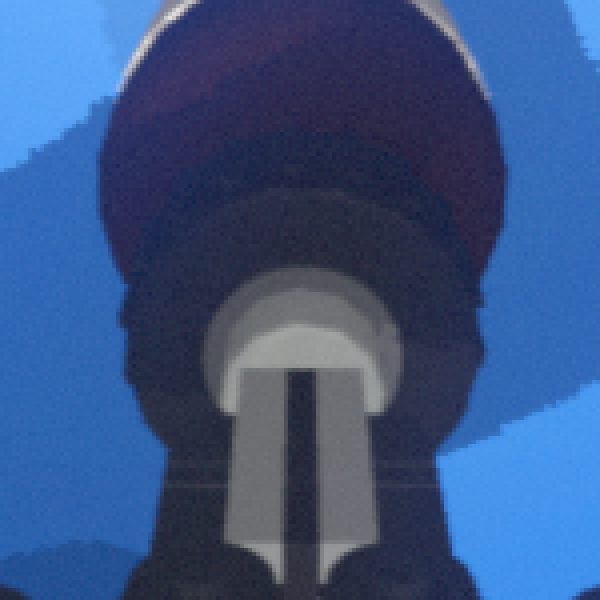

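The fingertips are centred over the short pin. Pressing.

Emit:
{"op": "arm_command", "data": {
  "translation": [
    [0, 0.006, 0],
    [0, 0.012, 0],
    [0, 0.016, 0],
    [0, 0.02, 0],
    [0, 0.024, 0],
    [0, 0.027, 0],
    [0, 0.03, 0],
    [0, 0.032, 0]
  ],
  "delta_rot": [
    [0, 0, 0],
    [0, 0, 0],
    [0, 0, 0],
    [0, 0, 0],
    [0, 0, 0],
    [0, 0, 0],
    [0, 0, 0],
    [0, 0, 0]
  ],
  "jaw": [-1, -1, -1, -1, -1, -1, -1, -1]
}}

```text
time_s: 15.7
tool_pos: [0.514, 0.2095, 0.1523]
orientation: [-90.0, -0.0, 20.0]
force: [-0.2, -0.9, 3.1]
finger_gap: 0.0002
```

Emit:
{"op": "arm_command", "data": {
  "translation": [
    [0, 0.0004, 0],
    [0, 0.0008, 0],
    [0, 0.0012, 0],
    [0, 0.0016, 0],
    [0, 0.002, 0],
    [0, 0.0024, 0],
    [0, 0.0024, 0],
    [0, 0.0024, 0]
  ],
  "delta_rot": [
    [0, 0, 0],
    [0, 0, 0],
    [0, 0, 0],
    [0, 0, 0],
    [0, 0, 0],
    [0, 0, 0],
    [0, 0, 0],
    [0, 0, 0]
  ],
  "jaw": [-1, -1, -1, -1, -1, -1, -1, -1]
}}

```text
time_s: 16.7
tool_pos: [0.514, 0.2095, 0.1511]
orientation: [-90.0, 0.0, 20.0]
force: [-0.2, -0.2, 2.0]
finger_gap: 0.0001
```

Emit:
{"op": "arm_command", "data": {
  "translation": [
    [0, 0.0003, 0],
    [0, 0.0006, 0],
    [0, 0.0008, 0],
    [0, 0.0008, 0],
    [0, 0.0008, 0],
    [0, 0.0008, 0],
    [0, 0.0008, 0],
    [0, 0.0008, 0]
  ],
  "delta_rot": [
    [0, 0, 0],
    [0, 0, 0],
    [0, 0, 0],
    [0, 0, 0],
    [0, 0, 0],
    [0, 0, 0],
    [0, 0, 0],
    [0, 0, 0]
  ],
  "jaw": [-1, -1, -1, -1, -1, -1, -1, -1]
}}

```text
time_s: 17.7
tool_pos: [0.514, 0.2096, 0.151]
orientation: [-90.0, -0.0, 20.0]
force: [-1.7, -1.6, 9.1]
finger_gap: -0.0001
```

The force rises to 9 N at 0.1510, so the short pin is at its stop. Retreating straight up.

Emit:
{"op": "arm_command", "data": {
  "translation": [
    [0, -0.02, 0],
    [0, -0.1, 0],
    [0, -0.2, 0],
    [0, -0.3, 0],
    [0, -0.36, 0],
    [0, -0.36, 0],
    [0, -0.36, 0],
    [0, -0.36, 0]
  ],
  "delta_rot": [
    [0, 0, 0],
    [0, 0, 0],
    [0, 0, 0],
    [0, 0, 0],
    [0, 0, 0],
    [0, 0, 0],
    [0, 0, 0],
    [0, 0, 0]
  ],
  "jaw": [-1, -1, -1, -1, -1, -1, -1, -1]
}}

```text
time_s: 18.7
tool_pos: [0.5138, 0.2094, 0.3301]
orientation: [-90.0, 0.1, 20.0]
force: [0.1, 0.3, -1.4]
finger_gap: -0.0003
```

```bash
python3 - <<'E'
from h import *; from rig import robot
a=cv2.imread("pics/scene0.png"); t=robot.capture("scene")["pixels"]; k=lambda i:cv2.resize(i[150:360,215:395],None,fx=2.2,fy=2.2)
cv2.imwrite("pics/s8.png",np.hstack([k(a),k(t)]))
c=robot.capture("wrist"); cv2.imwrite("pics/w8.png",c["pixels"])
print(robot.state()["tool_pos"],robot.state()["force"])
E
```

```text
[0.51384354 0.20946298 0.3302459 ] [ 0.40489174 -0.27473812 -0.50842214]
```

View pics/s8.png

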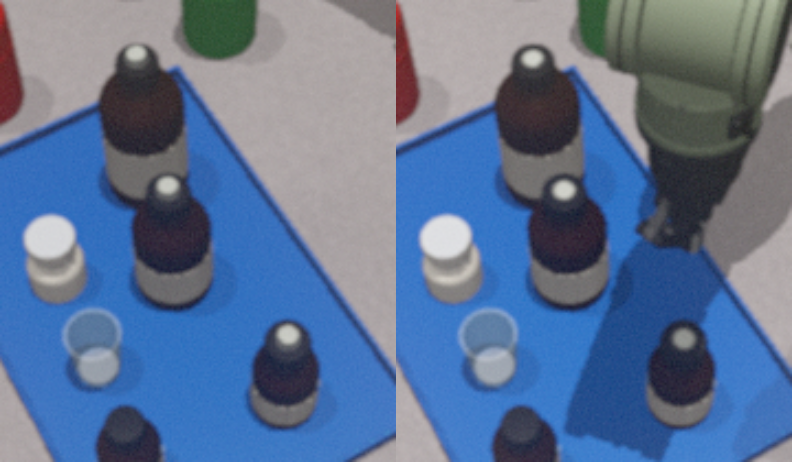

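View pics/w8.png

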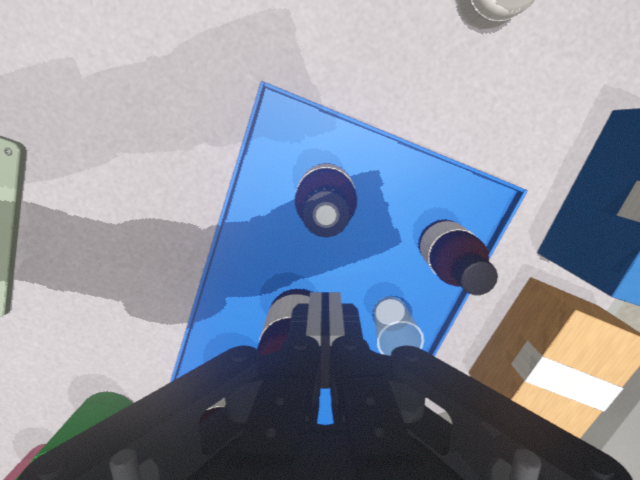

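The before/after pair shows all three pins lower on their caps (right half: tall (532,58), middle (563,190), short (684,338)). No bottle, jar or beaker in view has shifted, and the arm is clear. Handing in.

```bash
python3 -c "
from rig import robot
print(robot.sign_off())"
```

```text
the job is handed in; nothing more can be done
None
```

I pressed the three vent pins home with the shut fingertips, tall first, then middle, then short, and handed the job in at about 19 s of the 54 s allowed. No verdict was reported.

- **Pins at their stops:** each press ended with the force rising clearly above the roughly 3 N the pin slides with. The tip heights matched the expected stops.

| Pin | Tip height at stop (m) | Expected (m) | Last force (N) |
|---|---|---|---|
| Tall | 0.2331 | 0.233 | 5 |
| Middle | 0.1901 | 0.190 | 6.5 |
| Short | 0.1510 | 0.151 | 9 |

- **Force limit:** the highest reading was 9 N, against the 30 N limit. I only read the force at the end of each move, so brief peaks in between were not seen.
- **Nothing moved:** the last scene picture, next to the first, shows all three pins down and the bottles, white jar and beaker where they were. I checked this by eye and did not measure it. The red jar, spare collar and spanner were not in that comparison, but the arm did not go near them.
- **Hand-in:** the gripper was raised clear of everything, with the tip at 0.33 m.
- **Disagreements:** the wrist and top cameras differed by about 3 mm on the pin positions. I used a value between them, which the close crops showed centred before each press. The scene camera's fix on the tall pin was off because the table behind it was also bright, so I discarded it.

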